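# Stir the walnuts for the tarts

### The arm

A 7-joint arm with a two-finger parallel gripper is mounted at the origin on the work surface. World frame = base frame: x ahead of the robot, y to its left, z up, the work surface at z = 0. Lengths are in m, angles in rad, forces in N, time in s.
With the tool pointing down it reaches from about 0.425 to 0.875 m from the base axis. Payload 4.7 kg.
Tool frame: the origin (TCP) lies between the finger pads; the fingertips stand 14 mm ahead of it and the grasp point (between the pads) lies 5 mm behind it; z points along the fingers, y is the line along which they close (so a half turn about z gives the same grasp; the last joint's range is limited). The gripper opens to 87 mm and grips with 3 to 60 N. Pads are 19 mm wide; open, the fingers measure 117 mm over their backs; the gripper's body (75 mm by 190 mm) begins 51 mm behind the grasp point.
Start: joints at [1.25, 0.321, -0.07, 1.45, 0.023, 1.371, -0.057], TCP at [0.214, -0.614, 0.237] pointing down, gripper open.
Joint ranges: [-2.86, 2.86], [-0.3, 2.09], [-1.38, 1.24], [0.06, 2.45], [-1.56, 4.7], [0.09, 2.05], [-2.69, 2.69]. Speed limits (rad/s): [2.57, 2.57, 3.14, 3.14, 3.14, 3.14, 3.14].

### API

Orientations are given as a rotation vector (axis times angle).
In Python, from bench import ctrl gives the robot as it stands.
- The arm moves only by the shell command python3 -m inch 'ROWS' [OPENING] [FORCE]. ROWS is JSON, a list of rows, each a list of 6 numbers: the shift along the world's x, y, z in mm, then the turn, a rotation vector about the world's x, y, z in degrees. In form: [[tx, ty, tz, rx, ry, rz], ...]. A call has 1 to 20 rows; each row is the pose to reach, as a shift and turn from the pose commanded when the call began; what a row does not reach only later rows make up. A row lasts 1/8 s, in which the tool goes at most 62.5 mm and 10.7 degrees, less where a joint would pass 70% of its speed; a pose out of reach is approached as far as the arm can. A call with a gripper value outside its range is refused whole. OPENING is the finger opening in mm, from 0 to 87, set as the call begins (- or left out, the last holds). The fingers move at their own pace and stop on an object; FORCE is the grip in N (left out, the last holds). Time passes only in rows, so rows that repeat a pose let the fingers close. It gives the time, the measured TCP pose, the force, the opening and the grip force at its end, in the units of the state.
- ctrl.get_state(): the state, without advancing time (a new reading comes with each control period).
- ctrl.get_image(name): name is "side" or "top"; returns (picture, depth): 480x640x3 uint8, red, green, blue; 480x640 float32, m along the optical axis (not along the pixel's ray), 0 where there is no reading.
- ctrl.camera_params(name): a dict with "mtx" (3x3 intrinsics, pixels), "T" (4x4, takes a point from camera to world coordinates). Camera axes: x right, y down, z forward; pixel columns grow to the right and rows downward; lengths in m; the calibration is good to about 2 mm. A picture is of the moment at which its call begins. camera_params takes no time and is no camera call.
- ctrl.close_job(): hands the job in; it is judged then, once.
The state is a dict: "time": time; "joint_positions": joint angles; "qd": joint speeds; "joint_torque": joint torques, N m; "position": TCP position; "tool_rot": TCP orientation; "ft_force": force on the tool from outside, world axes, zero at the start; "torque": the same for the moment, N m; "grip_width": opening from 0.0 (shut) to 1.0 (fully open); "grip_force": force on a finger pad.
Only numpy, scipy, OpenCV 4.12 (cv2) and the standard library are available. Lean on these libraries where they do the work, as an engineer would, in place of code of your own. Each camera call takes 0.05 s, during which the arm holds its last target. There are 200 camera calls.

### The job

Take the plain round stirring stick out of its crock and stir the walnuts in the cake tin with it, its foot down among the nuts close to the tin's floor: begin at the side of the tin away from the robot and go clockwise (seen from above) for two full rounds, about half-way between the centre and the wall, ending at the far side again, so that most of the nuts are shifted from where they lay. Keep all the nuts in the tin, and at the end stand the stick back in the crock it came from and let it go.

Things in the scene. Friction and masses are not known exactly. Their poses are not given: they have to be found in the camera images.
- stick_center (a point): Centre (half-way up) of the stirring stick: a plain straight round rod of pale wood, 24 mm in diameter, 190 mm long, about 60 g, with two thin dark rings near its top end. It stands upright and loose on its flat foot in the middle of a white crock. The rod's z axis runs along it, foot to top; the foot is 95 mm below this point, the top end 95 mm above. Grip it from above, 35 to 45 mm below its top end (any yaw), firmly.
- stick_foot (a point): The centre of the stick's flat lower end, the end that stirs; same axes as the stick's centre.
- crock_floor (a point): Centre of the inner floor of the white stoneware crock that holds the stick. Round, heavy and fixed: outside 76 mm wide and 70 mm high, inside about 50 mm wide, the inner floor 8 mm above the table, so the rim is 62 mm above this point. z is up. Two more crocks of the same make stand on the table, one with a wire whisk and one with a flat-bladed wooden paddle; which stands where varies, at least 110 mm apart.
- tin_floor (a point): Centre of the inner floor of the round metal cake tin with the walnuts in it. The tin is fixed on a square wooden board 220 mm wide; inside it is 164 mm across at the floor and 56 mm deep (wall 4 mm); the floor is 22 mm above the table, the rim 56 mm above this point. Its z axis is up, its x axis points away from the robot (far side) within about 12 degrees, its y axis to the robot's left. An empty tin of the same make stands farther back.
- nut1_center (a point): One of the five walnuts in the tin, all alike: rough brown balls, 36 mm long, 30 mm wide and high; they roll and slide freely. This point is its centre, 15 mm above the tin's floor. The nuts start well apart in a ring 40 to 60 mm from the tin's centre, so that the centre is free.
- nut2_center (a point): Walnut 2 of 5, like walnut 1: its centre.
- nut3_center (a point): Walnut 3 of 5, like walnut 1: its centre.
- nut4_center (a point): Walnut 4 of 5, like walnut 1: its centre.
- nut5_center (a point): Walnut 5 of 5, like walnut 1: its centre.
Not all that is in view belongs to the job. What is shaped like the part that bears nut5_center but green or orange is not meant. Leave any red look-alike of the part that bears nut2_center alone.

How it is judged:
By the outcome, as a careful person would: the job done as asked, in the order asked, and still so for the second after the job is handed in, with the robot touching nothing.
It also fails if it takes over 64 s, if anything falls off the work surface, if the arm or the gripper's body presses on something with over 40 N, if the wrist force passes 120 N, or if a joint passes its speed limit or range.

## Working session

There is one attempt and no reset: what is moved stays moved. The work goes in short steps, Python scripts to look and compute and a shell command to move; the robot and the scene stay as the last step left them, time stands still between calls to the robot, and variables do not carry over. Pictures are saved under pics/ and viewed, at most 10 in all, crops included, and the job is handed in when it is done.

```bash
ls; mkdir -p pics; python3 - <<'E'
from bench import ctrl
import cv2,numpy as np
s=ctrl.get_state();print(s['time'],s['position'],s['tool_rot'],s['grip_width'])
for n in('top','side'):
    im,d=ctrl.get_image(n);np.savez(f'pics/{n}0.npz',im=im,d=d);cv2.imwrite(f'pics/{n}0.png',im[:,:,::-1]);p=ctrl.camera_params(n);print(n,p['mtx'].round(1).tolist(),p['T'].round(3).tolist())
E
```

```text
pics
0.0 [ 0.21333137 -0.61342837  0.23546946] [-3.09582791e+00 -5.23191549e-01  6.70622623e-04] 0.9996036030327939
top [[563.5, 0.0, 322.3], [0.0, 563.5, 241.6], [0.0, 0.0, 1.0]] [[0.012, -0.983, 0.184, 0.354], [-1.0, -0.012, -0.002, -0.004], [0.005, -0.184, -0.983, 1.038], [0.0, 0.0, 0.0, 1.0]]
side [[533.0, 0.0, 318.4], [0.0, 533.0, 237.0], [0.0, 0.0, 1.0]] [[-0.717, -0.515, 0.471, 0.078], [-0.698, 0.528, -0.484, 0.486], [0.001, -0.675, -0.738, 0.823], [0.0, 0.0, 0.0, 1.0]]
```

View pics/top0.png

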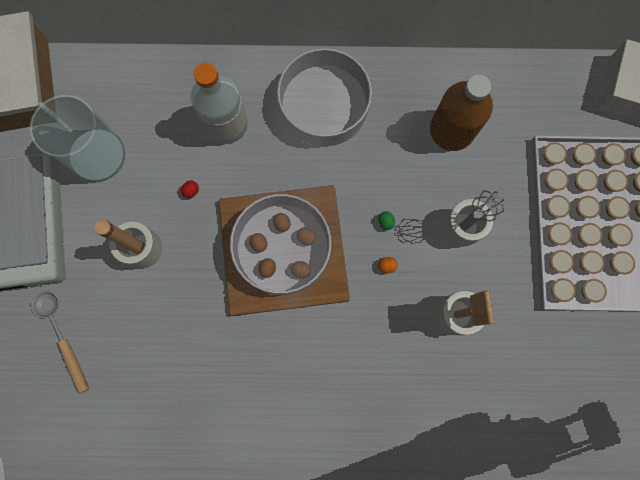

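View pics/side0.png

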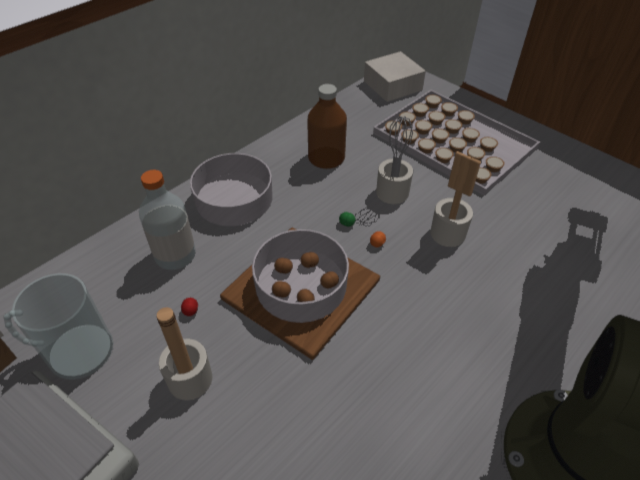

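The candidates for the stick are the plain round rod in the crock at top (130,245) / side (185,370), the whisk at top (472,218) and the paddle at top (465,312). I choose the rod with the dark rings. The tin with the nuts is at (280,245), and the empty one is at (325,95). The red, green and orange balls lie outside the tin.

```bash
cat > h.py <<'E'
import numpy as np,cv2
from scipy.optimize import least_squares
from bench import ctrl
def cloud(n,d):
    p=ctrl.camera_params(n);K=p['mtx'];T=p['T']
    v,u=np.mgrid[:480,:640];c=np.stack([(u-K[0,2])*d/K[0,0],(v-K[1,2])*d/K[1,1],d],-1)
    w=c@T[:3,:3].T+T[:3,3];w[d==0]=np.nan;return w
def proj(n,P):
    p=ctrl.camera_params(n);c=(np.atleast_2d(P)-p['T'][:3,3])@p['T'][:3,:3];q=c@p['mtx'].T;return q[:,:2]/q[:,2:]
def circ(P):
    r=least_squares(lambda a:np.hypot(P[:,0]-a[0],P[:,1]-a[1])-a[2],[*P[:,:2].mean(0),.04],loss='soft_l1',f_scale=.002);return r.x
E
python3 - <<'E'
from h import *
for n,bc,bt in(('top',(90,160,210,275),(220,340,185,305)),('side',(150,220,300,405),(240,360,225,325))):
    z=np.load(f'pics/{n}0.npz');w=cloud(n,z['d']);
    P=w[bc[2]:bc[3],bc[0]:bc[1]].reshape(-1,3);P=P[~np.isnan(P[:,0])]
    r=P[(abs(P[:,2]-.07)<.003)];c=circ(r);print(n,'crock',c,len(r))
    for lo in(.09,.11,.13,.15,.17,.19):
        a=P[(P[:,2]>lo)&(P[:,2]<lo+.02)]
        if len(a):print(lo,a.mean(0).round(4),len(a))
    print('maxz',np.sort(P[:,2])[-5:],'top ctr',P[P[:,2]>np.nanmax(P[:,2])-.004].mean(0))
    Q=w[bt[2]:bt[3],bt[0]:bt[1]].reshape(-1,3);Q=Q[~np.isnan(Q[:,0])]
    r=Q[(Q[:,2]>.074)&(Q[:,2]<.083)];c=circ(r);print('tin',c,len(r))
    f=Q[(Q[:,2]>.015)&(np.hypot(Q[:,0]-c[0],Q[:,1]-c[1])<.075)];print('floor z',np.median(f[:,2]))
    print('rel y gripper obstacles')
z=np.load('pics/top0.npz');w=cloud('top',z['d'])
for nm,(a,b,c,d) in dict(bottle=(190,250,60,145),mug=(30,130,90,185),box=(0,62,150,290)).items():
    P=w[c:d,a:b].reshape(-1,3);P=P[P[:,2]>.03];print(nm,np.nanmin(P,0).round(3),np.nanmax(P,0).round(3))
for u,v in((282,222),(306,237),(301,270),(267,268),(259,242)):
    print('nut',w[v,u].round(3))
im=z['im'];cv2.imwrite('pics/c1.png',cv2.resize(im[195:315,85:345,::-1],None,fx=3,fy=3,interpolation=cv2.INTER_CUBIC))
E
```

```text
top crock [0.53106386 0.32884902 0.03214452] 626
0.09 [0.5266 0.3224 0.1006] 63
0.11 [0.5264 0.3226 0.1205] 63
0.13 [0.5266 0.3227 0.1403] 72
0.15 [0.5265 0.3226 0.1604] 76
0.17 [0.526  0.3226 0.1806] 81
0.19 [0.5302 0.3292 0.1968] 208
maxz [0.20002877 0.20025654 0.2005369  0.20089222 0.20113608] top ctr [0.53011966 0.32902153 0.19832187]
tin [0.53158973 0.06645149 0.08536281] 721
floor z 0.022340077448174345
rel y gripper obstacles
side crock [0.5310731  0.32907661 0.03202271] 611
0.09 [0.5226 0.3339 0.1   ] 115
0.11 [0.5226 0.3337 0.1202] 124
0.13 [0.5224 0.3339 0.1401] 122
0.15 [0.5225 0.3334 0.1597] 138
0.17 [0.5227 0.3339 0.1797] 145
0.19 [0.5288 0.3315 0.1955] 222
maxz [0.19808626 0.1981832  0.19828009 0.19876205 0.1988553 ] top ctr [0.52997062 0.33092316 0.19634875]
tin [0.53094432 0.0674942  0.08545734] 561
floor z 0.021510811342990044
rel y gripper obstacles
bottle [0.736 0.141 0.03 ] [0.818 0.223 0.214]
mug [0.635 0.373 0.03 ] [0.831 0.548 0.155]
box [0.451 0.426 0.03 ] [0.707 0.588 0.152]
nut [0.573 0.066 0.055]
nut [0.546 0.023 0.055]
nut [0.488 0.031 0.052]
nut [0.49  0.091 0.053]
nut [0.537 0.107 0.05 ]
```

View pics/c1.png

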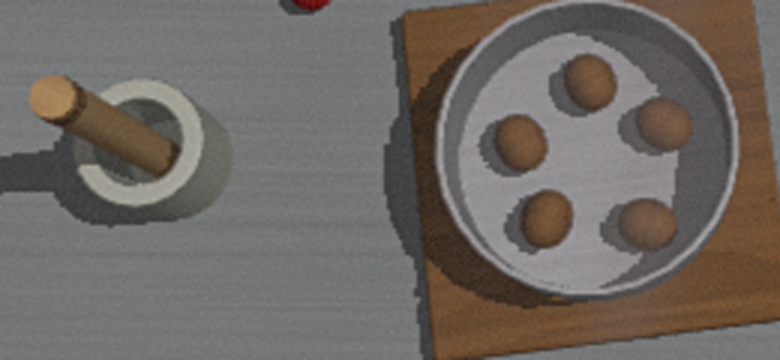

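The crop confirms the plain rod with dark rings: its top is at crop (55,98) and it stands upright in the crock at about (0.530, 0.330). The tin centre is about (0.531, 0.067), and the board's left edge is tilted about 5° (far side turned towards +y). One nut lies right at the far side, so I'll lower the stick at the free centre and spiral out.

```bash
python3 -m inch '[[0,0,60,0,0,0],[60,75,95,0,0,10],[100,125,95,0,0,20],[140,175,95,0,0,30],[180,225,95,0,0,40],[220,275,95,0,0,50],[267,333,95,0,0,60],[272,393,95,0,0,70],[277,453,95,0,0,75],[282,513,95,0,0,75],[287,573,95,0,0,75],[292,633,95,0,0,75],[297,693,95,0,0,75],[302,753,95,0,0,75],[307,813,95,0,0,75],[312,873,95,0,0,75],[315,920,95,0,0,75],[317,943,95,0,0,75],[317,943,95,0,0,75],[317,943,95,0,0,75]]' 87 50; python3 -c "
from bench import ctrl
s=ctrl.get_state();print(s)"
```

```text
time: 2.6
position: [0.5308, 0.328, 0.3311]
tool_rot: [2.139, 2.3, -0.002]
ft_force: [-0.4, 0.3, 0.5]
grip_width: 1.001
grip_force: 0.0
{'time': 2.6, 'joint_positions': array([ 0.09745882,  0.3671304 , -0.93120393,  1.33971821,  0.29269631,
        1.57730476, -0.72665034]), 'qd': array([ 0.02582753, -0.01519326,  0.01026663,  0.0025322 ,  0.00030903,
        0.00042224, -0.00314415]), 'joint_torque': array([-1.44034848e+00, -4.07591558e+01, -9.57656622e+00, -3.05227554e+01,
       -2.03822921e-01, -6.53613545e-02, -2.92600496e-03]), 'position': array([0.5308418 , 0.32801124, 0.3310649 ]), 'tool_rot': array([ 2.13946314e+00,  2.29976853e+00, -2.04241942e-03]), 'ft_force': array([-0.43737189,  0.31018043,  0.4883272 ]), 'torque': array([-0.10609067, -0.10095556, -0.03956521]), 'grip_force': 0.0, 'grip_width': 1.00109775108543}
```

```bash
python3 -m inch '[[0,2,-40,0,0,0],[0,2,-80,0,0,0],[0,2,-110,0,0,0],[0,2,-135,0,0,0],[0,2,-155,0,0,0],[0,2,-170,0,0,0],[0,2,-178,0,0,0],[0,2,-178,0,0,0],[0,2,-178,0,0,0]]' && python3 -m inch '[[0,0,0,0,0,0],[0,0,0,0,0,0],[0,0,0,0,0,0],[0,0,0,0,0,0],[0,0,0,0,0,0],[0,0,0,0,0,0],[0,0,0,0,0,0],[0,0,0,0,0,0]]' 0 55
```

```text
time: 3.72
position: [0.5309, 0.3316, 0.1544]
tool_rot: [2.138, 2.301, 0.002]
ft_force: [-0.3, 1.0, 0.2]
grip_width: 1.002
grip_force: 0.0
time: 4.72
position: [0.5305, 0.331, 0.1536]
tool_rot: [2.139, 2.301, -0.0]
ft_force: [0.1, -0.0, -0.1]
grip_width: 0.265
grip_force: 55.0
```

```bash
python3 -m inch '[[0,0,5,0,0,0],[0,0,20,0,0,0],[0,0,45,0,0,0],[0,0,75,0,0,0],[0,0,100,0,0,0],[0,0,115,0,0,0],[0,0,115,0,0,0],[0,0,115,0,0,0]]'; python3 - <<'E'
from h import *
s=ctrl.get_state();print(s['position'],s['joint_positions'].round(2))
im,d=ctrl.get_image('side');cv2.imwrite('pics/lift.png',im[:,:,::-1])
w=cloud('side',d)
P=w[200:420,60:260].reshape(-1,3);p=s['position'];P=P[(np.hypot(P[:,0]-p[0],P[:,1]-p[1])<.04)]
for a in np.arange(.09,.24,.01):
    q=P[abs(P[:,2]-a)<.005];print(round(a,3),len(q),q.mean(0).round(4) if len(q) else '')
E
```

```text
time: 5.72
position: [0.5303, 0.3306, 0.2676]
tool_rot: [-2.139, -2.301, 0.002]
ft_force: [-0.4, -0.3, -1.0]
grip_width: 0.266
grip_force: 55.0
[0.53025221 0.33063269 0.26760418] [ 0.1   0.39 -0.92  1.45  0.31  1.46 -0.75]
0.09 0 
0.1 0 
0.11 0 
0.12 20 [0.5223 0.3341 0.1231]
0.13 62 [0.5223 0.3331 0.1298]
0.14 61 [0.5223 0.3339 0.1398]
0.15 69 [0.5224 0.3327 0.1497]
0.16 68 [0.5227 0.3339 0.1599]
0.17 71 [0.5225 0.3331 0.1698]
0.18 72 [0.5225 0.3335 0.1801]
0.19 68 [0.5225 0.3337 0.19  ]
0.2 81 [0.5227 0.3333 0.1997]
0.21 75 [0.5222 0.3337 0.2101]
0.22 40 [0.5244 0.3381 0.2193]
0.23 30 [0.5267 0.3404 0.2296]
```

View pics/lift.png

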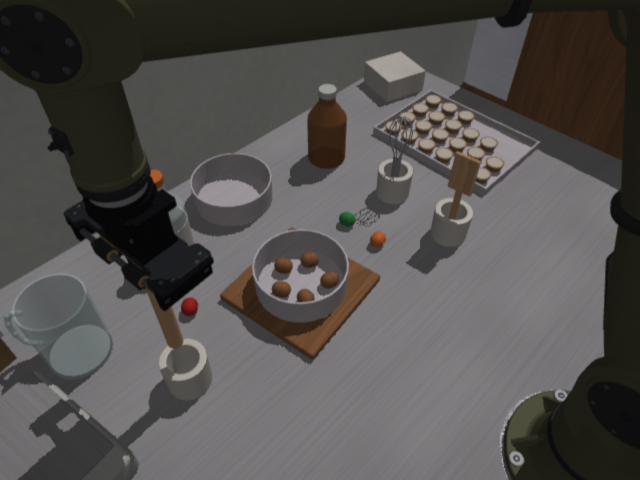

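The picture shows the stick held upright above its crock at (170,310), with its foot at about z = 0.122. Next I move over the tin's centre.

```bash
python3 -m inch '[[0,-20,0,0,0,0],[0,-50,0,0,0,0],[0,-90,0,0,0,0],[0,-130,0,0,0,0],[0,-170,0,0,0,0],[1,-210,0,0,0,0],[1,-240,0,0,0,0],[1,-258,0,0,0,0],[1,-264,0,0,0,0],[1,-264,0,0,0,0],[1,-264,0,0,0,0],[1,-264,-20,0,0,0],[1,-264,-40,0,0,0],[1,-264,-60,0,0,0],[1,-264,-75,0,0,0],[1,-264,-85,0,0,0],[1,-264,-92,0,0,0],[1,-264,-95,0,0,0],[1,-264,-95,0,0,0],[1,-264,-95,0,0,0]]'
python3 - <<'E'
from h import *
s=ctrl.get_state();print(s['position'],s['joint_positions'].round(2))
a=np.radians([5,-720])
for k,A in enumerate(np.arange(5,-356,-9)):print([round(float(x)) for x in (41*np.cos(np.radians(A)),41*np.sin(np.radians(A)))],end=' ' if k%10 else '\n')
E
```

```text
time: 8.28
position: [0.5319, 0.0671, 0.1741]
tool_rot: [2.139, 2.3, 0.001]
ft_force: [-0.6, 0.2, -0.6]
grip_width: 0.264
grip_force: 55.0
[0.5318954  0.06708968 0.17407599] [ 0.59  0.2  -0.85  1.79  0.16  1.22 -0.23]
[41, 4]
[41, -3] [40, -9] [38, -15] [35, -21] [31, -26] [27, -31] [22, -35] [16, -38] [10, -40] [4, -41]
[-3, -41] [-9, -40] [-15, -38] [-21, -35] [-26, -31] [-31, -27] [-35, -22] [-38, -16] [-40, -10] [-41, -4]
[-41, 3] [-40, 9] [-38, 15] [-35, 21] [-31, 26] [-27, 31] [-22, 35] [-16, 38] [-10, 40] [-4, 41]
[3, 41] [9, 40] [15, 38] [21, 35] [26, 31] [31, 27] [35, 22] [38, 16] [40, 10] [41, 4]
```

```bash
python3 -m inch '[[0,0,-3,0,0,0],[4,3,-3,0,0,0],[8,7,-3,0,0,0],[13,11,-3,0,0,0],[18,14,-3,0,0,0],[24,16,-3,0,0,0],[30,15,-3,0,0,0],[35,12,-3,0,0,0],[39,8,-3,0,0,0],[41,4,-3,0,0,0],[41,4,-3,0,0,0]]'
python3 - <<'E'
from h import *
im,d=ctrl.get_image('top');cv2.imwrite('pics/c2.png',cv2.resize(im[170:330,200:360,::-1],None,fx=3,fy=3,interpolation=cv2.INTER_CUBIC))
E
```

```text
time: 9.65
position: [0.5727, 0.0703, 0.1705]
tool_rot: [2.14, 2.3, -0.0]
ft_force: [0.4, 0.1, -0.4]
grip_width: 0.262
grip_force: 55.0
```

View pics/c2.png

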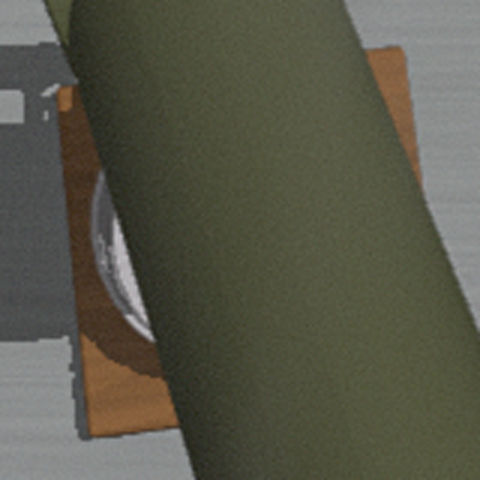

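The arm hides the tin from above and only a strip of the wall at (125,270) is visible, so I go by forces and positions.

```bash
python3 -m inch '[[0,-7,0,0,0,0],[-1,-13,0,0,0,0],[-3,-19,0,0,0,0],[-6,-25,0,0,0,0],[-10,-30,0,0,0,0],[-14,-35,0,0,0,0],[-19,-39,0,0,0,0],[-25,-42,0,0,0,0],[-31,-44,0,0,0,0],[-37,-45,0,0,0,0],[-44,-45,0,0,0,0],[-50,-44,0,0,0,0],[-56,-42,0,0,0,0],[-62,-39,0,0,0,0],[-67,-35,0,0,0,0],[-72,-31,0,0,0,0],[-76,-26,0,0,0,0],[-79,-20,0,0,0,0],[-81,-14,0,0,0,0],[-82,-8,0,0,0,0]]'
python3 - <<'E'
from h import *
im,d=ctrl.get_image('side');cv2.imwrite('pics/c3.png',cv2.resize(im[130:350,190:410,::-1],None,fx=2.5,fy=2.5,interpolation=cv2.INTER_CUBIC))
E
```

```text
time: 12.2
position: [0.4908, 0.0636, 0.1708]
tool_rot: [2.138, 2.301, 0.001]
ft_force: [-0.1, 0.1, -0.8]
grip_width: 0.263
grip_force: 55.0
```

View pics/c3.png

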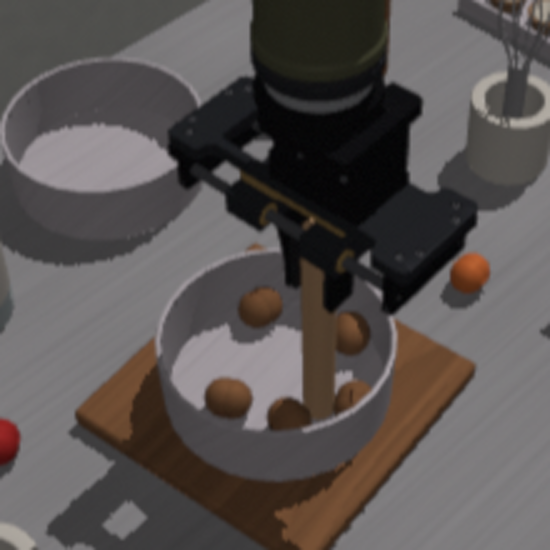

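All five nuts are in the tin, at crop (260,305), (350,333), (228,397), (288,412) and (352,398). The stick stands upright among them at (320,400), so I go on.

```bash
python3 -m inch '[[0,7,0,0,0,0],[1,13,0,0,0,0],[3,19,0,0,0,0],[6,25,0,0,0,0],[10,30,0,0,0,0],[14,35,0,0,0,0],[19,39,0,0,0,0],[25,42,0,0,0,0],[31,44,0,0,0,0],[37,45,0,0,0,0],[44,45,0,0,0,0],[50,44,0,0,0,0],[56,42,0,0,0,0],[62,39,0,0,0,0],[67,35,0,0,0,0],[72,31,0,0,0,0],[76,26,0,0,0,0],[79,20,0,0,0,0],[81,14,0,0,0,0],[82,8,0,0,0,0]]' && python3 -m inch '[[0,-7,0,0,0,0],[-1,-13,0,0,0,0],[-3,-19,0,0,0,0],[-6,-25,0,0,0,0],[-10,-30,0,0,0,0],[-14,-35,0,0,0,0],[-19,-39,0,0,0,0],[-25,-42,0,0,0,0],[-31,-44,0,0,0,0],[-37,-45,0,0,0,0],[-44,-45,0,0,0,0],[-50,-44,0,0,0,0],[-56,-42,0,0,0,0],[-62,-39,0,0,0,0],[-67,-35,0,0,0,0],[-72,-31,0,0,0,0],[-76,-26,0,0,0,0],[-79,-20,0,0,0,0],[-81,-14,0,0,0,0],[-82,-8,0,0,0,0]]'
```

```text
time: 14.75
position: [0.5736, 0.0716, 0.1711]
tool_rot: [2.138, 2.301, 0.004]
ft_force: [0.1, 0.3, -0.4]
grip_width: 0.261
grip_force: 55.0
time: 17.25
position: [0.4946, 0.0638, 0.1725]
tool_rot: [2.134, 2.296, 0.012]
ft_force: [6.4, -0.1, -1.2]
grip_width: 0.267
grip_force: 55.1
```

```bash
python3 -m inch '[[0,7,0,0,0,0],[1,13,0,0,0,0],[3,19,0,0,0,0],[6,25,0,0,0,0],[10,30,0,0,0,0],[14,35,0,0,0,0],[19,39,0,0,0,0],[25,42,0,0,0,0],[31,44,0,0,0,0],[37,45,0,0,0,0],[44,45,0,0,0,0],[50,44,0,0,0,0],[56,42,0,0,0,0],[62,39,0,0,0,0],[67,35,0,0,0,0],[72,31,0,0,0,0],[76,26,0,0,0,0],[79,20,0,0,0,0],[81,14,0,0,0,0],[82,8,0,0,0,0]]'; python3 - <<'E'
from h import *
im,d=ctrl.get_image('side');cv2.imwrite('pics/c4.png',cv2.resize(im[130:350,190:410,::-1],None,fx=2.5,fy=2.5,interpolation=cv2.INTER_CUBIC))
E
```

```text
time: 19.75
position: [0.5721, 0.0702, 0.1701]
tool_rot: [-2.139, -2.301, 0.002]
ft_force: [-4.0, -1.1, -1.0]
grip_width: 0.273
grip_force: 55.0
```

View pics/c4.png

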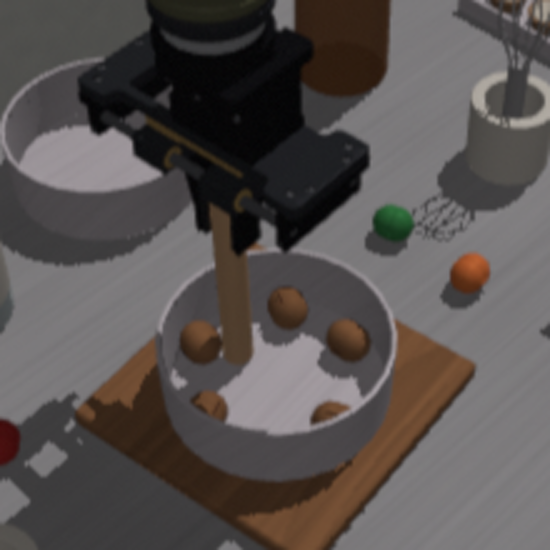

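The five nuts are still in the tin, at crop (200,342), (288,307), (348,340), (208,405) and (330,412). The stick looks a little tilted, with its foot at (237,358), so I'll measure its axis.

```bash
cat > ax.py <<'E'
from h import *
s=ctrl.get_state();p=s['position'];im,d=ctrl.get_image('side');w=cloud('side',d)
P=w.reshape(-1,3);P=P[(np.hypot(P[:,0]-p[0],P[:,1]-p[1])<.035)&(P[:,2]<p[2]-.02)&(P[:,2]>p[2]-.14)]
lo=max(P[:,2].min(),p[2]-.08 if p[2]<.2 else 0);P=P[P[:,2]>lo]
# fit 12 mm cylinder: axis x=a+b*dz, y=c+e*dz at dz=z-p[2]
dz=P[:,2]-p[2]
f=lambda q:np.hypot(P[:,0]-p[0]-q[0]-q[1]*dz,P[:,1]-p[1]-q[2]-q[3]*dz)-.012
q=least_squares(f,[0,0,0,0],loss='soft_l1',f_scale=.001).x
print(p,len(P),'z',P[:,2].min(),'axis at TCP off mm',q[[0,2]]*1e3,'slope',q[[1,3]])
L=-.1453;print('foot',p[0]+q[0]+q[1]*L,p[1]+q[2]+q[3]*L,'joints',s['joint_positions'].round(2))
E
python3 ax.py
```

```text
[0.57257877 0.06894371 0.17015656] 274 z 0.09065624689779728 axis at TCP off mm [ 0.75061696 -0.33603987] slope [-0.00398963  0.00511843]
foot 0.5739090765289354 0.06786396409197412 joints [ 0.56  0.32 -0.86  1.7   0.26  1.24 -0.29]
```

The stick is nearly upright and its foot is at the far side. Next I lift it and return over the crock.

```bash
python3 -m inch '[[0,0,8,0,0,0],[0,0,25,0,0,0],[0,0,50,0,0,0],[0,0,75,0,0,0],[0,0,92,0,0,0],[0,0,98,0,0,0],[-4,25,98,0,0,0],[-10,60,98,0,0,0],[-17,100,98,0,0,0],[-24,140,98,0,0,0],[-30,180,98,0,0,0],[-36,220,98,0,0,0],[-41,248,98,0,0,0],[-42,258,98,0,0,0],[-42,260,98,0,0,0],[-42,260,98,0,0,0],[-42,260,98,0,0,0],[-42,260,98,0,0,0]]'; python3 ax.py
```

```text
time: 22.1
position: [0.531, 0.3301, 0.2687]
tool_rot: [2.14, 2.299, -0.0]
ft_force: [-0.6, -0.5, -0.7]
grip_width: 0.267
grip_force: 55.0
[0.53104664 0.33013445 0.26867025] 723 z 0.1291041278095294 axis at TCP off mm [ 1.22918305 -0.38231631] slope [ 0.00029921 -0.00038172]
foot 0.5322323505442011 0.3298075987065894 joints [ 0.12  0.4  -0.95  1.44  0.32  1.47 -0.76]
```

```bash
python3 -m inch '[[-1,0,-15,0,0,0],[-1,0,-40,0,0,0],[-1,0,-65,0,0,0],[-1,0,-85,0,0,0],[-1,0,-100,0,0,0],[-1,0,-108,0,0,0],[-1,0,-112,0,0,0],[-1,0,-114,0,0,0],[-1,0,-114,0,0,0],[-1,0,-114,0,0,0]]'
```

```text
time: 23.4
position: [0.5298, 0.3313, 0.1551]
tool_rot: [2.139, 2.301, 0.001]
ft_force: [-0.1, -0.5, -1.0]
grip_width: 0.266
grip_force: 55.0
```

```bash
python3 -m inch '[[0,0,-1,0,0,0],[0,0,-1,0,0,0],[0,0,-1,0,0,0],[0,0,-1,0,0,0]]'; python3 -m inch '[[0,0,0,0,0,0]]' - 6; python3 -m inch '[[0,0,0,0,0,0],[0,0,0,0,0,0],[0,0,0,0,0,0],[0,0,0,0,0,0]]' 40; python3 -m inch '[[0,0,0,0,0,0],[0,0,0,0,0,0],[0,0,0,0,0,0],[0,0,0,0,0,0],[0,0,0,0,0,0]]' 87
```

```text
time: 23.9
position: [0.5296, 0.3311, 0.1536]
tool_rot: [2.139, 2.301, 0.0]
ft_force: [0.1, -0.6, -0.3]
grip_width: 0.265
grip_force: 55.0
time: 24.02
position: [0.5296, 0.3311, 0.1536]
tool_rot: [2.139, 2.301, 0.0]
ft_force: [-0.2, -0.3, -0.9]
grip_width: 0.272
grip_force: 6.0
time: 24.52
position: [0.5296, 0.3311, 0.1536]
tool_rot: [2.139, 2.301, 0.0]
ft_force: [0.3, -0.7, 0.2]
grip_width: 0.45
grip_force: 0.0
time: 25.15
position: [0.5295, 0.331, 0.1535]
tool_rot: [2.139, 2.301, -0.0]
ft_force: [0.1, 0.4, 0.4]
grip_width: 0.936
grip_force: 0.0
```

```bash
python3 -m inch '[[0,0,0,0,0,0],[0,0,8,0,0,0],[0,0,25,0,0,0],[0,0,50,0,0,0],[0,0,80,0,0,0],[0,0,120,0,0,0],[0,0,160,0,0,0],[0,0,190,0,0,0],[0,-60,190,0,0,0],[0,-120,190,0,0,0],[0,-180,190,0,0,0],[0,-240,190,0,0,0],[0,-300,190,0,0,0],[0,-360,190,0,0,0],[0,-420,190,0,0,0],[0,-470,190,0,0,0],[0,-500,190,0,0,0],[0,-500,190,0,0,0],[0,-500,190,0,0,0]]'; python3 - <<'E'
from h import *
im,d=ctrl.get_image('top');cv2.imwrite('pics/end.png',im[:,:,::-1])
E
```

```text
time: 27.52
position: [0.5299, -0.1672, 0.3445]
tool_rot: [2.136, 2.303, 0.002]
ft_force: [-0.2, 0.0, 0.7]
grip_width: 0.997
grip_force: 0.0
```

View pics/end.png

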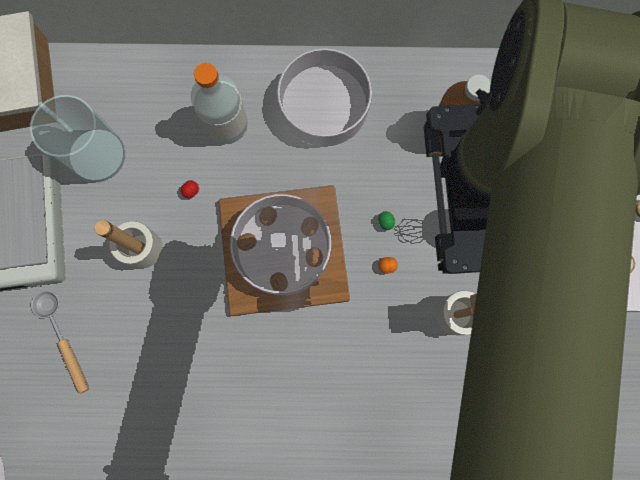

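The final picture shows the stick upright in its crock at (120,238), all five nuts in the tin in new places, and the gripper clear.

```bash
python3 -c "
from bench import ctrl
print(ctrl.close_job())"
```

```text
the job is handed in; nothing more can be done
None
```

I stirred the walnuts two full rounds clockwise from the far side and stood the stick back in its crock, released; all five nuts stayed in the tin, each about 20 mm or more from the nearest starting spot, and the job was handed in at about 28 s with no verdict returned.

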